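# Show the failed switch to the inspection camera

## Robot

A 7-joint arm with a two-finger parallel gripper is mounted at the origin on the work surface. World frame = base frame: x ahead of the robot, y to its left, z up, the work surface at z = 0. Lengths are in m, angles in rad, forces in N, time in s.
With the tool pointing down it reaches from about 0.4 to 0.875 m from the base axis. Payload 19.3 kg.
Tool frame: the origin (TCP) lies at the very end of the fingers, on their centre line; the grasp point (between the pads) lies 19 mm behind it; z points along the fingers, y is the direction in which the jaws open and shut (so a half turn about z gives the same grasp; the last joint's range is limited). The gripper opens to 85 mm and grips with 20 to 120 N. Pads are 22 mm wide; open, the fingers measure 114 mm over their backs; the gripper's body (76 mm by 85 mm) begins 54 mm behind the grasp point. The pads swing forward as they close: fully open they stand 13 mm farther back than shut.
Start: joints at [1.15, 0.521, -0.036, 1.599, 0.021, 1.021, -0.113], TCP at [0.215, -0.587, 0.231] pointing down, gripper open.
Joint ranges: [-2.91, 2.91], [-0.3, 2.13], [-1.5, 1.42], [0.17, 2.43], [-1.26, 4.41], [0.16, 1.93], [-2.52, 2.52]. Speed limits (rad/s): [1.89, 1.89, 2.39, 2.39, 3.01, 3.01, 3.01].

## Interface

Orientations are given as [roll, pitch, yaw] about the fixed x, y, z axes, in that order (R = Rz(yaw) Ry(pitch) Rx(roll)).
In Python, from workcell import bot, vision, job_done gives the robot as it stands.
- The arm moves only by the tool arm_command, never from a script. Its arguments are lists of equal length, an entry for each row: "gripper": the finger opening in cm, from 0 to 8.54; "slide": the shift along the tool's x, y, z in cm, a list of three; "turn": the turn, a rotation vector about the tool's x, y, z in degrees, a list of three. A call has 1 to 5 rows; each row is the pose to reach, as a shift and turn from the pose commanded when the call began, along the tool's axes at that moment; what a row does not reach only later rows make up. A row lasts 1/8 s, in which the tool goes at most 62.5 mm and 10.7 degrees, less where a joint would pass 70% of its speed; a pose out of reach is approached as far as the arm can. A call with a gripper value outside its range is refused whole. The fingers move at their own pace and stop on an object; "force" is the grip in N (left out, the last holds). Time passes only in rows, so rows that repeat a pose let the fingers close. It gives the time, the measured TCP pose, the force and the opening at its end, in the units of the state.
- bot.observe(): the state, without advancing time (a new reading comes with each control period).
- vision.grab_frame(name): name is "scene" or "top"; returns the picture (480x640x3 uint8, blue, green, red); there is no depth.
- vision.camera_model(name): a dict with "mtx" (3x3 intrinsics, pixels), "T" (4x4, takes a point from camera to world coordinates). Camera axes: x right, y down, z forward; pixel columns grow to the right and rows downward; lengths in m; the calibration is good to about 2 mm. A picture is of the moment at which its call begins. camera_model takes no time and is no camera call.
- job_done(): hands the job in, once; it reports no verdict.
The state is a dict: "clock": time; "qpos": joint angles; "qd": joint speeds; "joint_efforts": joint torques, N m; "position": TCP position; "tool_rot": TCP orientation; "force": force on the tool from outside, world axes, zero at the start; "moment": the same for the moment, N m; "grip_width": finger opening in m.
Only numpy, scipy, OpenCV 4.12 (cv2) and the standard library are available. Lean on these libraries where they do the work, as an engineer would, in place of code of your own. Each camera call takes 0.05 s, during which the arm holds its last target. There are 200 camera calls.

## Task

The tester on the bench has flipped up the steel tab beside the one rocker switch that failed. Lift that switch out of its nest and hold it up to the inspection camera: rocker face towards the lens, centred on it, square to it and 60 mm away, with the switch's long side parallel to the long side of the camera's light plate (either way round). Finish holding it there, still, in the gripper; never touch the camera, leave the other two switches seated in their nests, and do not disturb the loose switch and the small bottle that stand on the bench between tester and camera.

Things in the scene. Friction and masses are not known exactly. Their poses are not given: they have to be found in the camera images.
- switch0: Black rocker switch, about 35 g, rocker face down in nest0 at the start; all three are alike. Origin: centre of the rocker face (underside); z from the face towards the solder blades, y along the long side. Bezel 26 (x) x 34 (y) mm from z=0 to 5 mm; body 22 x 28 mm, flat sides, z=5 to 36 mm, the part to grip; two brass blades on top reach z=46 mm.
- switch1: Black rocker switch, about 35 g, rocker face down in nest1 at the start; all three are alike. Origin: centre of the rocker face (underside); z from the face towards the solder blades, y along the long side. Bezel 26 (x) x 34 (y) mm from z=0 to 5 mm; body 22 x 28 mm, flat sides, z=5 to 36 mm, the part to grip; two brass blades on top reach z=46 mm.
- switch2: Black rocker switch, about 35 g, rocker face down in nest2 at the start; all three are alike. Origin: centre of the rocker face (underside); z from the face towards the solder blades, y along the long side. Bezel 26 (x) x 34 (y) mm from z=0 to 5 mm; body 22 x 28 mm, flat sides, z=5 to 36 mm, the part to grip; two brass blades on top reach z=46 mm.
- nest0 (a point): Floor centre of nest 0 of the tester, a pocket 27.5 x 35.5 mm and 4 mm deep in the plate, so the floor is 31 mm over the bench. A switch sits in it with its origin at this point.
- nest1 (a point): Floor centre of nest 1 of the tester, a pocket 27.5 x 35.5 mm and 4 mm deep in the plate, so the floor is 31 mm over the bench. A switch sits in it with its origin at this point.
- nest2 (a point): Floor centre of nest 2 of the tester, a pocket 27.5 x 35.5 mm and 4 mm deep in the plate, so the floor is 31 mm over the bench. A switch sits in it with its origin at this point.
- tester: Switch tester, fixed, on either side of the bench: grey housing, aluminium top plate, 35 mm high, x=-40 to 90, y=-110 to 110 mm about the origin (underside, below nest1). Nests in a row along y: nest0 at -66, nest1 at 0, nest2 at +66 mm; beside each, 55 mm from its centre along +x (far side), a steel tab. Switches start with the tester's yaw.
- tab_up: The flip-up steel tab that stands upright: 18 mm wide (y), 3 mm thick, 26 mm tall. Origin: its foot, on the plate. The tester has raised it beside the failed switch, 55 mm from that nest's centre (the next nest is 86 mm away). Fixed.
- tab_flat_a: A tab of the same kind lying flat (18 x 26 mm, 5 mm thick, running from its origin along +x), beside a switch that passed. Fixed.
- tab_flat_b: A tab of the same kind lying flat (18 x 26 mm, 5 mm thick, running from its origin along +x), beside a switch that passed. Fixed.
- camera: Inspection camera on its stand, fixed: dark base 90 x 90 mm, 12 mm thick, centred 12 mm in +x of the origin (underside, below the lens), an upright aluminium bracket behind (x=41 to 67 mm, 81 mm high), lens head on top. It may stand on either side of the bench.
- lens: Lens head of the camera. Origin: centre of the lens glass, 90 mm over the bench. z is the viewing direction, out of the lens: upwards and leaning 30 degrees from vertical towards the camera's -x (roughly towards the robot). The lens is set in a rectangular black light plate, 44 (x) x 74 (y) mm, long side along y, with a white light strip at each end.
- focus (a point): The point to show: 60 mm in front of the lens glass on its viewing line, about 142 mm over the bench.
- spare_switch: Bystander: a loose switch of the same make lying on its side on the bench between tester and camera, 46 mm long, 26 mm high. Not part of the job.
- flux_bottle: Bystander: small white bottle between tester and camera, 28 mm across, 60 mm tall, origin at its underside. Not part of the job.
There are look-alikes about, which are no part of the job. What is shaped like the switch1 but green or orange is not meant.

How it is judged:
On the way:
1. the switch beside the upright tab is lifted clear of its nest (((horizontal distance between tab_up and nest0 below 0.065 m and distance between switch0 and nest0 above 0.04 m and height (world z) of switch0 above 0.05 m and contact force between the fingers and switch0 above 0.5 N) or (horizontal distance between tab_up and nest1 below 0.065 m and distance between switch1 and nest1 above 0.04 m and height (world z) of switch1 above 0.05 m and contact force between the fingers and switch1 above 0.5 N) or (horizontal distance between tab_up and nest2 below 0.065 m and distance between switch2 and nest2 above 0.04 m and height (world z) of switch2 above 0.05 m and contact force between the fingers and switch2 above 0.5 N))), for 0.2 s.
At the end, for the whole second after the job is handed in: Failed switch held still by the fingers alone, over 100 mm up: face centre within 12 mm of the point 60 mm in front of the lens, face to the lens, square and long side parallel to the light plate within 0.17 rad; the other two within 10 mm of their seats (((horizontal distance between tab_up and nest0 below 0.065 m and distance between switch0 and focus below 0.012 m and angle between the z axis of switch0 and the z axis of lens, either way round below 0.17 rad and angle between the y axis of switch0 and the y axis of lens, either way round below 0.17 rad and angle between switch0's own z axis and vertical below 0.9 rad and height (world z) of switch0 above 0.1 m and contact force between the fingers and switch0 above 0.5 N and contact force between switch0 and camera below 0.2 N and linear speed of switch0 below 0.03 m/s and distance between switch1 and nest1 below 0.01 m and distance between switch2 and nest2 below 0.01 m) or (horizontal distance between tab_up and nest1 below 0.065 m and distance between switch1 and focus below 0.012 m and angle between the z axis of switch1 and the z axis of lens, either way round below 0.17 rad and angle between the y axis of switch1 and the y axis of lens, either way round below 0.17 rad and angle between switch1's own z axis and vertical below 0.9 rad and height (world z) of switch1 above 0.1 m and contact force between the fingers and switch1 above 0.5 N and contact force between switch1 and camera below 0.2 N and linear speed of switch1 below 0.03 m/s and distance between switch0 and nest0 below 0.01 m and distance between switch2 and nest2 below 0.01 m) or (horizontal distance between tab_up and nest2 below 0.065 m and distance between switch2 and focus below 0.012 m and angle between the z axis of switch2 and the z axis of lens, either way round below 0.17 rad and angle between the y axis of switch2 and the y axis of lens, either way round below 0.17 rad and angle between switch2's own z axis and vertical below 0.9 rad and height (world z) of switch2 above 0.1 m and contact force between the fingers and switch2 above 0.5 N and contact force between switch2 and camera below 0.2 N and linear speed of switch2 below 0.03 m/s and distance between switch0 and nest0 below 0.01 m and distance between switch1 and nest1 below 0.01 m))); the arm keeps its last pose, push and grip.
It fails at once if a switch that passed is pulled out of its nest or shifted by more than 15 mm ((not (horizontal distance between tab_up and nest0 below 0.065 m) and distance of switch0 from where it was at the start of the episode above 0.015 m) or (not (horizontal distance between tab_up and nest1 below 0.065 m) and distance of switch1 from where it was at the start of the episode above 0.015 m) or (not (horizontal distance between tab_up and nest2 below 0.065 m) and distance of switch2 from where it was at the start of the episode above 0.015 m)).
It fails at once if the camera is touched with more than 2 N (contact force between camera and anything else above 2 N).
It fails at once if the loose switch or the bottle is shifted by more than 30 mm (distance of any of spare_switch, flux_bottle from where it was at the start of the episode above 0.03 m).
It also fails if it takes over 38 s, if anything falls off the work surface, if the arm or the gripper's body presses on something with over 40 N, if the wrist force passes 120 N, or if a joint passes its speed limit or range.

## Working session

There is one attempt and no reset: what is moved stays moved. The work goes in short steps, Python scripts to look and compute and a tool call to move; the robot and the scene stay as the last step left them, time stands still between calls to the robot, and variables do not carry over. Pictures are saved under pics/ and viewed, about 8 in all and at most 12, crops included, and the job is handed in when it is done.

Besides the shell and the picture viewer there is one more tool, called after "Request:" as name(argument=value, ...) on one line, values as JSON. arm_command: Moves the arm, as the interface text tells. Its arguments: {"type":"object","properties":{"gripper":{"type":"array","items":{"type":"number"}},"slide":{"type":"array","items":{"type":"array","items":{"type":"number"}}},"turn":{"type":"array","items":{"type":"array","items":{"type":"number"}}},"force":{"type":"number"}},"required":["gripper","slide","turn"]}

```bash
mkdir -p pics
python3 - <<'E'
from workcell import bot, vision
import cv2, numpy as np
np.set_printoptions(precision=4,suppress=True)
for n in("scene","top"):
    cv2.imwrite(f"pics/{n}0.png",vision.grab_frame(n)); m=vision.camera_model(n); print(n,np.array(m["mtx"]),np.array(m["T"]))
s=bot.observe(); print(s)
E
```

```text
scene [[527.9939   0.     316.0457]
 [  0.     527.9939 239.8209]
 [  0.       0.       1.    ]] [[-0.0603  0.7395 -0.6705  1.1989]
 [ 0.998   0.031  -0.0556  0.0422]
 [-0.0203 -0.6725 -0.7398  0.8459]
 [ 0.      0.      0.      1.    ]]
top [[434.3159   0.     324.6635]
 [  0.     434.3159 235.4045]
 [  0.       0.       1.    ]] [[ 0.0083 -0.989   0.1474  0.3694]
 [-0.9997 -0.0113 -0.0195 -0.0147]
 [ 0.0209 -0.1472 -0.9889  0.9824]
 [ 0.      0.      0.      1.    ]]
{'clock': 0.1, 'qpos': array([ 1.1498,  0.5219, -0.0363,  1.5999,  0.0212,  1.0211, -0.1128]), 'qd': array([ 0.0012, -0.0015, -0.0009, -0.0014,  0.0018, -0.0008, -0.0011]), 'joint_efforts': array([  0.0022, -92.8489,   1.9833, -37.0536,   0.0181,   0.0054,
         0.    ]), 'position': array([ 0.2147, -0.5867,  0.2308]), 'tool_rot': array([-3.1406,  0.    ,  0.3508]), 'force': array([-0.6989,  0.9499, -0.6558]), 'moment': array([0.0145, 0.0814, 0.0068]), 'grip_width': 0.08532440716657348}
```

View pics/top0.png

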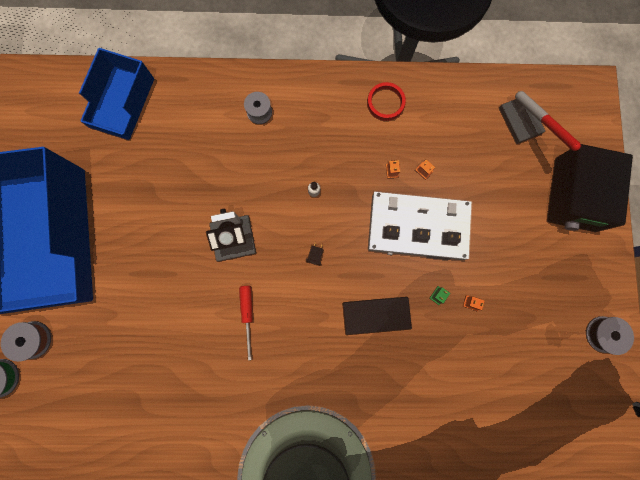

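View pics/scene0.png

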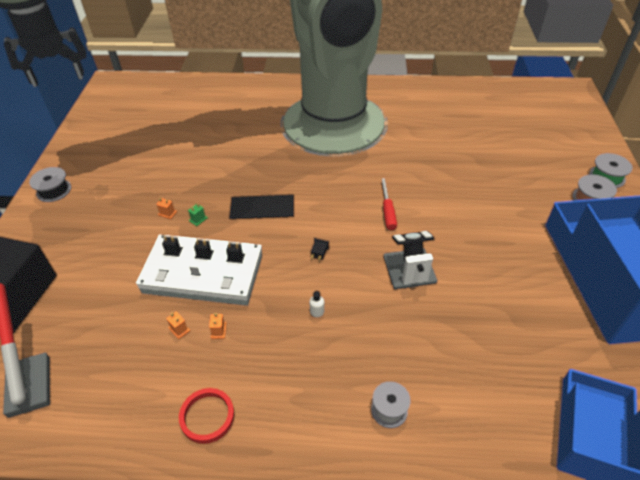

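The tester is on the robot's right. Its outer tabs, near top-view pixels (393,203) and (452,208), lie flat. The middle tab, near (422,211), looks upright, so nest1 is the likely failure. The camera is on the left at about (228,238), with its light strips at its ends. Next I'll measure and look closer.

```bash
cat > h.py <<'E'
import cv2, numpy as np
from workcell import bot, vision
np.set_printoptions(precision=4,suppress=True)
M={n:vision.camera_model(n) for n in("scene","top")}
def ray(n,p):
    K,T=np.array(M[n]["mtx"]),np.array(M[n]["T"])
    return T[:3,3],T[:3,:3]@np.linalg.inv(K)@np.array([p[0],p[1],1.])
def plane(n,p,z):
    o,d=ray(n,p); return o+d*(z-o[2])/d[2]
def proj(n,X):
    K,T=np.array(M[n]["mtx"]),np.array(M[n]["T"]); c=K@(T[:3,:3].T@(np.atleast_2d(X)-T[:3,3]).T); return (c[:2]/c[2]).T
def tri(a,b):
    (o1,d1),(o2,d2)=ray("scene",a),ray("top",b)
    s=np.linalg.lstsq(np.c_[d1,-d2],o2-o1,rcond=None)[0]
    p,q=o1+s[0]*d1,o2+s[1]*d2; return (p+q)/2,np.linalg.norm(p-q)
E
python3 - <<'E'
from h import *
im={n:cv2.imread(f"pics/{n}0.png") for n in M}
roi={"top":[(360,180,120,90),(195,200,70,65)],"scene":[(130,225,140,80),(375,225,70,68)]}
tiles=[]
for n in M:
    hsv=cv2.cvtColor(im[n],cv2.COLOR_BGR2HSV)
    m=((hsv[...,1]<40)&(hsv[...,2]>150)).astype(np.uint8)
    for i,(x,y,w,h) in enumerate(roi[n]):
        mm=np.zeros_like(m); mm[y:y+h,x:x+w]=m[y:y+h,x:x+w]
        cs=[c for c in cv2.findContours(mm,cv2.RETR_EXTERNAL,cv2.CHAIN_APPROX_NONE)[0] if cv2.contourArea(c)>12]
        for c in cs:
            r=cv2.minAreaRect(c); mo=cv2.moments(c)
            print(n,i,"area",cv2.contourArea(c),"cen",mo["m10"]/mo["m00"],mo["m01"]/mo["m00"],r)
            if n=="top" and i==0 and cv2.contourArea(c)>1000:
                P=np.array([plane(n,p,.035)[:2] for p in c[:,0]+0.]).astype(np.float32)
                print("plate world",cv2.minAreaRect(P*1000), cv2.boxPoints(cv2.minAreaRect(P*1000)))
        tiles.append(cv2.resize(im[n][y:y+h,x:x+w],(400,300),interpolation=cv2.INTER_CUBIC))
cv2.imwrite("pics/crop1.png",np.vstack([np.hstack(tiles[:2]),np.hstack(tiles[2:])]))
E
```

```text
scene 0 area 4561.5 cen 200.03573385947604 269.0591910555738 ((198.17535400390625, 264.8342590332031), (120.07345581054688, 53.86032485961914), 6.009005546569824)
scene 1 area 220.0 cen 418.6992424242424 260.08257575757574 ((419.5482177734375, 266.6751403808594), (26.503902435302734, 26.218914031982422), 85.91438293457031)
scene 1 area 32.0 cen 399.125 237.5625 ((399.00006103515625, 237.50003051757812), (9.192387580871582, 4.949747085571289), 45.0)
scene 1 area 41.5 cen 412.40160642570277 235.08032128514054 ((412.5, 235.0), (4.0, 13.0), 90.0)
scene 1 area 27.5 cen 426.2242424242424 233.84848484848484 ((426.2500305175781, 233.75), (8.485280990600586, 4.949747085571289), 45.0)
top 0 area 5523.5 cen 420.3170694909628 225.04136869738392 ((420.80487060546875, 224.9946746826172), (100.57074737548828, 57.44428634643555), 5.7927961349487305)
plate world ((537.2316284179688, -246.00888061523438), (220.07269287109375, 130.14620971679688), 84.83821868896484) [[ 462.5226 -349.7445]
 [ 592.1411 -361.4535]
 [ 611.9406 -142.2733]
 [ 482.3222 -130.5643]]
top 1 area 63.0 cen 212.54761904761904 240.52380952380952 ((212.59173583984375, 240.47250366210938), (15.037873268127441, 5.4596099853515625), 73.3007583618164)
top 1 area 116.5 cen 225.5593705293276 237.74821173104434 ((225.25003051757812, 237.75003051757812), (12.727922439575195, 12.020814895629883), 45.0)
top 1 area 61.0 cen 238.36338797814207 235.05737704918033 ((238.40769958496094, 235.16152954101562), (15.085396766662598, 5.262348175048828), 74.74488067626953)
top 1 area 112.0 cen 222.44642857142858 216.41964285714286 ((222.47349548339844, 216.37403869628906), (5.97430419921875, 23.124675750732422), 78.11134338378906)
```

View pics/crop1.png

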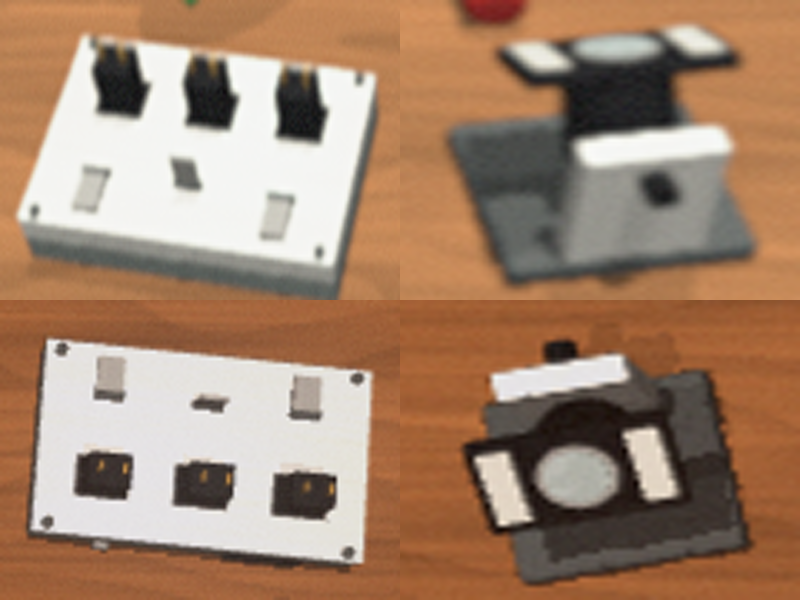

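The crop confirms it: the middle tab stands upright and both outer tabs lie flat, so the failed switch is switch1. The lens disc is at top (225.6,237.7) and scene (412.4,235.1), with the light strips on either side. I'll work out the lens pose and the gripping moves.

Run:
```python
from h import *
L=[(225.56,237.75),(212.55,240.52),(238.36,235.06)]; S=[(412.4,235.08),(426.5,233.5),(399.0,237.3)]
for a,b in zip(S,L): print("tri",*tri(a,b),"plane.09",plane("top",b,.09),plane("scene",a,.09))
for n,v in(("top",L),("scene",S)):
    d=plane(n,v[1],.09)-plane(n,v[2],.09); print("cam yaw from",n,np.degrees(np.arctan2(-d[0],d[1])),np.linalg.norm(d))
# checks on the tester: blades/body-top of switch1, tab
t=np.radians(-5.16);R=np.array([[np.cos(t),-np.sin(t),0],[np.sin(t),np.cos(t),0],[0,0,1]]);c=np.array([.5372,-.2460,0]);o=c-R@[.025,0,0]
print("origin",o)
im=cv2.imread("pics/top0.png");im2=cv2.imread("pics/scene0.png")
for n,i in(("top",im),("scene",im2)):
    for y in(-.066,0,.066):
        b=np.array([[sx*.011,y+sy*.014,.067] for sx,sy in((1,1),(1,-1),(-1,-1),(-1,1))])
        cv2.polylines(i,[(proj(n,o+b@R.T)*16).round().astype(np.int32)],True,(0,255,255),1,cv2.LINE_AA,4)
    g=(.054)
    for z,xs in((.09,0),):
        pass
a=cv2.resize(im[180:270,360:480],(600,450),interpolation=cv2.INTER_CUBIC);b=cv2.resize(im2[225:305,130:270],(788,450),interpolation=cv2.INTER_CUBIC)
cv2.imwrite("pics/chk.png",cv2.resize(np.hstack([a,b]),(800,260)))
# base of camera, contour (dark, low saturation) in top view
hsv=cv2.cvtColor(cv2.imread("pics/top0.png"),cv2.COLOR_BGR2HSV);m=np.zeros((480,640),np.uint8);m[205:264,200:262]=((hsv[205:264,200:262,1]<110)).astype(np.uint8)
k=max(cv2.findContours(m,0,1)[0],key=cv2.contourArea);print("base",cv2.minAreaRect(k),cv2.approxPolyDP(k,3,True)[:,0].tolist())
```

```text
tri [0.495  0.1718 0.0916] 0.0008388224883436109 plane.09 [0.4952 0.1725 0.09  ] [0.4936 0.1716 0.09  ]
tri [0.489  0.1989 0.0908] 0.00016638275859122385 plane.09 [0.4891 0.199  0.09  ] [0.4882 0.1992 0.09  ]
tri [0.501  0.1458 0.0907] 0.0008955457013100525 plane.09 [0.5011 0.1464 0.09  ] [0.5005 0.1455 0.09  ]
cam yaw from top 12.842444169410179 0.05395448169103021
cam yaw from scene 12.881291934593024 0.05507008623665716
origin [ 0.5123 -0.2438  0.    ]
base ((229.26925659179688, 232.8461456298828), (50.00960922241211, 43.73389434814453), 78.69007110595703) [[211, 216], [212, 230], [207, 233], [216, 260], [255, 252], [247, 215], [238, 217], [233, 211], [221, 209]]
```

View pics/chk.png

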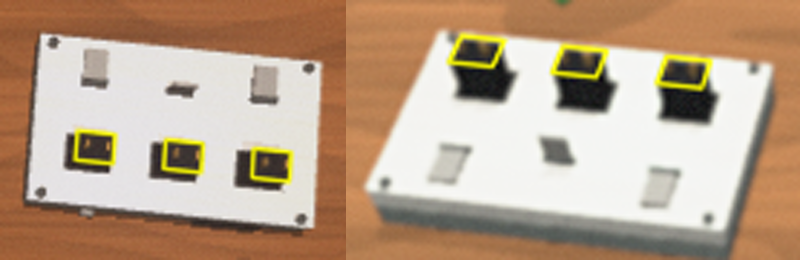

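The yellow outlines (body tops drawn at z=67 mm) land on all three switches in both views, so the tester pose is right. The lens is at (0.495, 0.172, 0.09) with yaw 12.9°, and the two views agree to about 1 mm. Next I'll work out the moves.

```bash
cat >> h.py <<'E'
from scipy.spatial.transform import Rotation as Ro
def ax(y,z): y,z=np.array(y),np.array(z); return Ro.from_matrix(np.c_[np.cross(y,z),y,z])
t=np.radians(-5.16); TX=np.array([np.cos(t),np.sin(t),0]); NEST=np.array([.5123,-.2438,.031])
RG=ax(TX,[0,0,-1.])
u=np.radians(12.86); CX=np.array([np.cos(u),np.sin(u),0]); Z=np.array([0,0,1.])
LENS=np.array([.4948,.1720,.0903]); ZL=-.5*CX+np.sqrt(.75)*Z; XL=np.sqrt(.75)*CX+.5*Z
FOCUS=LENS+.06*ZL; RF=ax(XL,-ZL)
def rel(p,R,s=None):
    s=s or bot.observe(); C=Ro.from_euler("xyz",s["tool_rot"])
    print("t",round(s["clock"],2),"pos",np.array(s["position"]),"rpy",np.array(s["tool_rot"]),"w",round(s["grip_width"],4),"q",np.array(s["qpos"]))
    print("slide cm",C.inv().apply(np.array(p)-s["position"])*100,"turn deg",np.degrees((C.inv()*R).as_rotvec()))
E
python3 -c "
from h import *
print(FOCUS); rel(NEST+[0,0,.17],RG)"
```

```text
[0.4656 0.1653 0.1423]
t 0.1 pos [ 0.2147 -0.5867  0.2308] rpy [-3.1406  0.      0.3508] w 0.0853 q [ 1.1498  0.5219 -0.0363  1.5999  0.0212  1.0211 -0.1128]
slide cm [ 39.734  -21.9688   2.9992] turn deg [ -0.0508  -0.0288 -64.7405]
```

Request:
arm_command(gripper=[4.8, 4.8, 4.8, 4.8, 4.8], slide=[[5, -2.7, 0.3], [10, -5.5, 0.6], [15, -8.2, 1], [20, -11, 1.4], [25, -13.8, 1.8]], turn=[[0, 0, -8], [0, 0, -16], [0, 0, -24], [0, 0, -32], [0, 0, -40]])

```text
clock: 0.72
position: [0.403, -0.3699, 0.2131]
tool_rot: [-3.142, 0.0, 1.053]
force: [2.1, -0.1, 0.1]
grip_width: 0.0484
```

```bash
python3 -c "
from h import *
rel(NEST+[0,0,.10],RG)"
```

```text
t 0.72 pos [ 0.403  -0.3699  0.2131] rpy [-3.1415  0.      1.0534] w 0.0484 q [ 0.8331  0.4289 -0.266   1.8169  0.1385  0.9139 -0.0122]
slide cm [16.3636  3.2633  8.2128] turn deg [ -0.0042   0.0003 -24.484 ]
```

Request:
arm_command(gripper=[4.8, 4.8, 4.8, 4.8, 4.8], slide=[[5, 1, 2], [10, 2, 5], [14.5, 2.9, 7.5], [16.4, 3.3, 8.2], [16.4, 3.3, 8.2]], turn=[[0, 0, -8], [0, 0, -16], [0, 0, -24.5], [0, 0, -24.5], [0, 0, -24.5]])

```text
clock: 1.35
position: [0.5128, -0.2449, 0.1308]
tool_rot: [-3.141, -0.001, 1.477]
force: [-0.3, -0.2, -0.4]
grip_width: 0.0481
```

Run:
```python
from h import *
rel(NEST+[0,0,.009],RG)
i=vision.grab_frame("scene")[200:320,110:290]; cv2.imwrite("pics/above.png",cv2.resize(i,(720,480),interpolation=cv2.INTER_CUBIC))
```

```text
t 1.35 pos [ 0.5128 -0.2449  0.1308] rpy [-3.1407 -0.0006  1.4766] w 0.0481 q [ 0.5984  0.5795 -0.3595  1.8262  0.2753  0.7859  0.0023]
slide cm [ 0.0955 -0.0487  9.0841] turn deg [-0.05   -0.0326 -0.2345]
```

View pics/above.png

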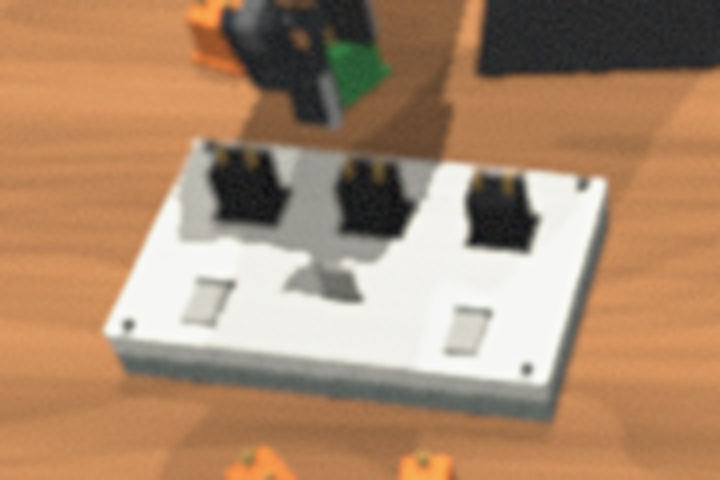

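The picture shows the fingers above and behind the middle switch, with the neighbours clear on both sides. I'll descend part way and check the finger positions against the projection.

Request:
arm_command(gripper=[4.8, 4.8, 4.8], slide=[[0.1, 0, 2.5], [0.1, 0, 4.5], [0.1, 0, 4.5]], turn=[[0, 0, -0.2], [0, 0, -0.2], [0, 0, -0.2]])

```text
clock: 1.78
position: [0.5113, -0.246, 0.086]
tool_rot: [-3.14, 0.0, 1.477]
force: [-0.1, -0.9, 0.2]
grip_width: 0.0478
```

Run:
```python
from h import *
rel(NEST+[0,0,.009],RG)
s=bot.observe();p=s["position"]; 
for d in(-.024,.024): print(proj("scene",p+d*TX)-[110,200],proj("top",p+d*TX)-[360,180])
i=vision.grab_frame("scene")[200:320,110:290];j=vision.grab_frame("top")[180:260,360:480]
cv2.imwrite("pics/half.png",np.hstack([cv2.resize(i,(400,267),interpolation=2),cv2.resize(j,(400,267),interpolation=2)]))
```

```text
t 1.77 pos [ 0.5113 -0.246   0.086 ] rpy [-3.14    0.0003  1.4773] w 0.0478 q [ 0.5812  0.6435 -0.334   1.8534  0.3123  0.6977 -0.0259]
slide cm [0.235  0.09   4.5989] turn deg [-0.0939  0.0193 -0.195 ]
[[92.3732 27.8307]] [[65.7479 63.9676]]
[[85.1302 45.6278]] [[67.1968 41.4922]]
```

View pics/half.png

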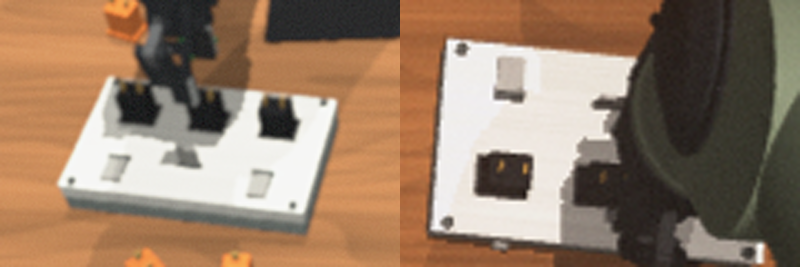

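The far finger tip is at about (190,103) in the left crop, and the projection predicts (189,101). I'll let the arm settle and re-read before the final descent.

Request:
arm_command(gripper=[4.8, 4.8], slide=[[0.1, 0, 0], [0.1, 0, 0]], turn=[[0, 0, 0], [0, 0, 0]])

```text
clock: 2.12
position: [0.5129, -0.2439, 0.087]
tool_rot: [3.141, 0.0, 1.48]
force: [0.7, 0.5, 0.1]
grip_width: 0.0482
```

Run:
```python
from h import *
rel(NEST+[0,0,.009],RG)
```

```text
t 2.12 pos [ 0.5129 -0.2439  0.087 ] rpy [3.1407 0.0004 1.4798] w 0.0482 q [ 0.5782  0.6418 -0.3355  1.8535  0.3124  0.6969 -0.0278]
slide cm [ 0.0094 -0.0653  4.6998] turn deg [ 0.0522  0.0215 -0.0551]
```

Request:
arm_command(gripper=[4.8, 4.8, 4.8, 4.8], slide=[[0, 0, 2], [0, 0, 4], [0, 0, 4.6], [0, 0, 4.6]], turn=[[0, 0, 0], [0, 0, 0], [0, 0, 0], [0, 0, 0]])

```text
clock: 2.62
position: [0.5127, -0.2437, 0.0405]
tool_rot: [-3.141, -0.0, 1.48]
force: [0.5, -0.1, 0.4]
grip_width: 0.048
```

Request:
arm_command(gripper=[1.8, 1.8, 1.8, 1.8, 1.8], slide=[[0, 0, 0], [0, 0, 0], [0, 0, 0], [0, 0, 0], [0, 0, 0]], turn=[[0, 0, 0], [0, 0, 0], [0, 0, 0], [0, 0, 0], [0, 0, 0]], force=40)

```text
clock: 3.25
position: [0.513, -0.2439, 0.0411]
tool_rot: [3.141, 0.0, 1.48]
force: [-1.1, 1.1, 5.1]
grip_width: 0.0214
```

It's gripped at 21.4 mm, close to the 22 mm body width. Now I'll lift.

Request:
arm_command(gripper=[1.8, 1.8, 1.8, 1.8, 1.8], slide=[[0, 0, -1], [0, 0, -2.5], [0, 0, -6], [0, 0, -11], [0, 0, -16]], turn=[[0, 0, 0], [0, 0, 0], [0, 0, 0], [0, 0, 0], [0, 0, 0]], force=60)

```text
clock: 3.88
position: [0.5125, -0.2436, 0.203]
tool_rot: [3.141, 0.0, 1.48]
force: [-0.4, -1.0, -0.3]
grip_width: 0.0209
```

Run:
```python
from h import *
rel(FOCUS+.01*ZL+.04*ZL,RF)
i=vision.grab_frame("scene")[150:310,110:290]
cv2.imwrite("pics/lift.png",cv2.resize(i,(720,640),interpolation=2)[:600])
```

```text
t 3.88 pos [ 0.5125 -0.2436  0.203 ] rpy [3.141  0.     1.4802] w 0.0209 q [ 0.6255  0.4854 -0.3951  1.7701  0.2258  0.9302  0.0452]
slide cm [ 39.524  -10.751    1.7346] turn deg [-29.7157   4.7328 -17.635 ]
```

View pics/lift.png

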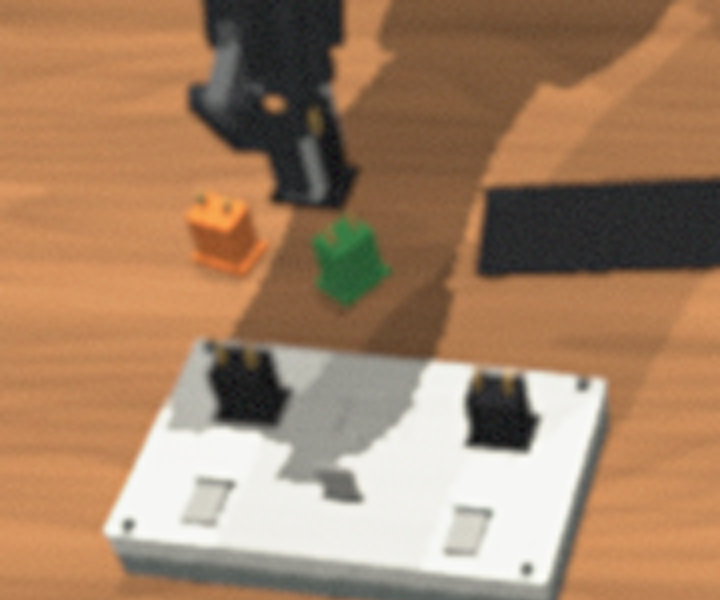

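The switch is held, with its blades up and bezel visible below the fingers. Nest1 is empty and both neighbours are seated. Next I'll carry it over to the camera.

Request:
arm_command(gripper=[1.8, 1.8, 1.8, 1.8, 1.8], slide=[[4, -1, 0], [9, -2.4, 0], [14, -3.8, 0], [19, -5.2, 0.3], [24, -6.5, 0.5]], turn=[[-3, 0.5, -1.8], [-6.7, 1.1, -4], [-10.5, 1.7, -6.2], [-14.3, 2.3, -8.5], [-18, 2.9, -10.7]])

```text
clock: 4.55
position: [0.4693, 0.0025, 0.1964]
tool_rot: [2.821, -0.02, 1.672]
force: [1.3, 0.4, -0.1]
grip_width: 0.0208
```

Run:
```python
from h import *
rel(FOCUS+.01*ZL+.04*ZL,RF)
```

```text
t 4.55 pos [0.4693 0.0025 0.1964] rpy [ 2.8209 -0.0203  1.6725] w 0.0208 q [ 0.3219  0.226  -0.5056  2.2625  0.2963  0.3722 -0.3166]
slide cm [15.9062 -1.5803  0.9541] turn deg [-11.538    1.824   -6.9049]
```

Request:
arm_command(gripper=[1.8, 1.8, 1.8, 1.8, 1.8], slide=[[5, -0.5, 0.3], [10, -1, 0.6], [14, -1.4, 0.8], [15.9, -1.6, 0.9], [15.9, -1.6, 0.9]], turn=[[-3.5, 0.6, -2.1], [-7, 1.1, -4.2], [-10.5, 1.7, -6.2], [-11.5, 1.8, -6.9], [-11.5, 1.8, -6.9]])

```text
clock: 5.18
position: [0.448, 0.1197, 0.1846]
tool_rot: [2.665, 0.021, 1.765]
force: [0.4, -0.4, -0.1]
grip_width: 0.021
```

Run:
```python
from h import *
rel(FOCUS+.01*ZL,RF)
```

```text
t 5.17 pos [0.448  0.1197 0.1846] rpy [2.6653 0.0212 1.7648] w 0.021 q [-0.0585  0.2125 -0.4955  2.412   1.2634  0.28   -1.5125]
slide cm [4.1963 0.3619 3.8777] turn deg [-2.7284  1.9027 -0.9515]
```

The wrist is passing close to a singularity, with q5 swinging round. I'll carry on gently to the standoff.

Request:
arm_command(gripper=[1.8, 1.8, 1.8, 1.8, 1.8], slide=[[1.5, 0.1, 0], [3, 0.2, 0], [4.2, 0.3, 0], [4.2, 0.3, 0], [4.2, 0.3, 0]], turn=[[-1, 0.6, -0.3], [-2, 1.2, -0.6], [-2.7, 1.9, -0.9], [-2.7, 1.9, -0.9], [-2.7, 1.9, -0.9]])

```text
clock: 5.8
position: [0.4425, 0.1604, 0.1845]
tool_rot: [2.621, -0.001, 1.794]
force: [1.1, 0.1, -0.6]
grip_width: 0.0212
```

Run:
```python
from h import *
rel(FOCUS+.01*ZL,RF)
```

```text
t 5.8 pos [0.4425 0.1604 0.1845] rpy [ 2.6211 -0.0006  1.7936] w 0.0212 q [-0.1001  0.2305 -0.5674  2.4275  1.5011  0.3192 -1.8189]
slide cm [-0.0316 -0.063   3.8379] turn deg [-0.1754  0.0204 -0.0988]
```

q4 is near its limit at 2.4275 of 2.43. The final approach extends outward, so I'll take small steps and watch it.

Request:
arm_command(gripper=[1.8, 1.8, 1.8], slide=[[0, 0, 0.8], [0, 0, 1.6], [0, 0, 1.6]], turn=[[0, 0, 0], [0, 0, 0], [0, 0, 0]])

```text
clock: 6.18
position: [0.4501, 0.1623, 0.17]
tool_rot: [2.622, -0.001, 1.794]
force: [0.3, -0.2, 0.0]
grip_width: 0.0211
```

Run:
```python
from h import *
rel(FOCUS+.01*ZL,RF)
```

```text
t 6.17 pos [0.4501 0.1623 0.17  ] rpy [ 2.6224 -0.0009  1.7937] w 0.0211 q [-0.0959  0.2816 -0.5738  2.4239  1.6281  0.3413 -1.9357]
slide cm [-0.0462 -0.0107  2.1907] turn deg [-0.2516 -0.0008 -0.1005]
```

Request:
arm_command(gripper=[1.8, 1.8, 1.8, 1.8, 1.8], slide=[[0, 0, 0.8], [0, 0, 1.6], [0, 0, 2.2], [0, 0, 2.2], [0, 0, 2.2]], turn=[[0, 0, 0], [0, 0, 0], [0, 0, 0], [0, 0, 0], [0, 0, 0]])

```text
clock: 6.8
position: [0.4606, 0.1651, 0.1513]
tool_rot: [2.622, -0.001, 1.794]
force: [-0.2, -0.2, -0.4]
grip_width: 0.021
```

Run:
```python
from h import *
rel(FOCUS+.01*ZL,RF); print(bot.observe()["qd"])
# expected bezel / blade-end outlines of the switch at the target
X,Y=XL,np.cross(ZL,XL)
cs=((1,1),(1,-1),(-1,-1),(-1,1))
tl=[]
for n,(x,y,w,h) in(("scene",(350,150,120,150)),("top",(180,185,120,150))):
    i=vision.grab_frame(n)
    if n=="top": y=170
    k=5; c=cv2.resize(i[y:y+h,x:x+w],(480,600),interpolation=2) 
    d=c.copy()
    for a,b,z in((.013,.017,0),(.011,.014,.036)):
        P=np.array([FOCUS+s*a*X+q*b*Y+z*ZL for s,q in cs])
        cv2.polylines(d,[((proj(n,P)-[x,y])*4*16).astype(np.int32)],True,(0,255,255),1,cv2.LINE_AA,4)
    tl+=[d]
cv2.imwrite("pics/final.png",cv2.resize(np.hstack(tl),(800,500)))
j=vision.grab_frame("scene")[225:305,130:270]; print("passed switches dark px now/before",[int((cv2.cvtColor(v,6)<70)[10:45].sum()) for v in(j,cv2.imread("pics/scene0.png")[225:305,130:270])])
```

```text
t 6.8 pos [0.4606 0.1651 0.1513] rpy [ 2.6217 -0.0011  1.7945] w 0.021 q [-0.0792  0.3504 -0.5951  2.4157  1.7644  0.382  -2.055 ]
slide cm [-0.0925 -0.0257  0.0285] turn deg [-0.2139 -0.0342 -0.0721]
[ 0.0013 -0.0027 -0.0017 -0.001   0.0042 -0.0012 -0.0045]
passed switches dark px now/before [447, 674]
```

View pics/final.png

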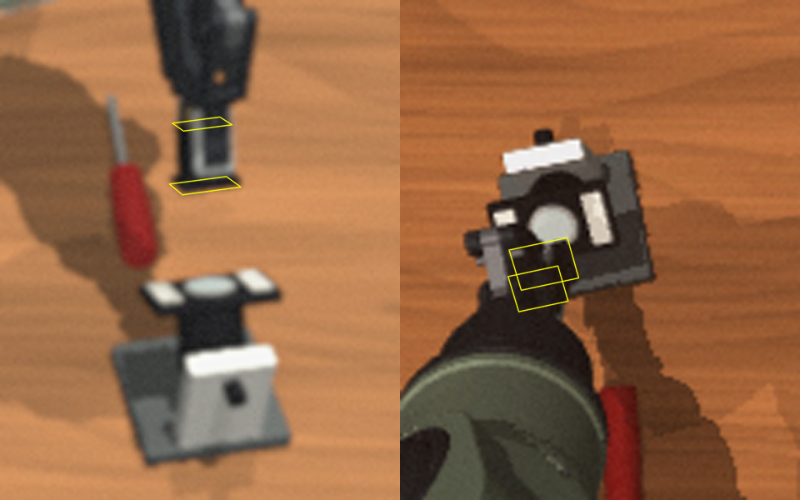

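In the scene view the bezel sits on the drawn face outline above the lens, held square. The top view is mostly blocked by the wrist, with a grey part at full-frame (207,245). I'll check that part numerically against the gripper's projected position, check the bystanders too, and compare neighbours before and after.

Run:
```python
from h import *
Y=np.cross(ZL,XL)
for a in(-.045,.045):
  for z in(.06,.09): print("knuckle",a,z,proj("top",FOCUS+a*XL+z*ZL))
now=vision.grab_frame("scene"); old=cv2.imread("pics/scene0.png")
for n,(x,y,w,h) in dict(bottle=(305,285,24,36),spare=(306,232,28,30),sw0=(160,232,24,26),sw1=(192,236,24,26),sw2=(224,240,24,26)).items():
    g=[cv2.cvtColor(v[y-4:y+h+4,x-4:x+w+4],6).astype(np.float32) for v in(old,now)]
    print(n,"shift px",cv2.phaseCorrelate(*g),"mean absdiff",np.abs(g[0]-g[1]).mean())
s=bot.observe(); print(s["clock"],s["position"],s["grip_width"],s["force"])
```

```text
knuckle -0.045 0.06 [[226.571  283.5057]]
knuckle -0.045 0.09 [[225.1613 291.2137]]
knuckle 0.045 0.06 [[213.3758 239.318 ]]
knuckle 0.045 0.09 [[211.4076 245.7197]]
bottle shift px ((-0.12643824684151284, 0.5600495685870079), 0.9332369642125236) mean absdiff 3.981534
spare shift px ((0.13521849237274708, -0.05426058346244389), 0.9765643924474716) mean absdiff 10.612573
sw0 shift px ((-0.08462856731340551, 0.11874774584017089), 0.9372995398524735) mean absdiff 4.1994486
sw1 shift px ((0.21659460970345812, -0.5369766003970184), 0.3056169988380538) mean absdiff 59.07353
sw2 shift px ((-0.06811465271123396, 0.08568480348546359), 0.9398957987626394) mean absdiff 2.657169
7.0 [0.4606 0.1652 0.1513] 0.02096797200815466 [-0.9186  0.1518  0.152 ]
```

The grey part is the gripper's own knuckle, which projects to (211,245). The neighbours and bystanders haven't moved, so I'm handing in.

```bash
python3 -c "
from workcell import job_done, bot
job_done(); s=bot.observe(); print(s['clock'],s['position'],s['grip_width'])"
```

```text
the job is handed in; nothing more can be done
the job is handed in; nothing more can be done
```

The middle tab was upright, so switch1 (nest1) was the failed one. I gripped it across its 22 mm body, lifted it out, and carried it over the bystanders. It is held in front of the lens at about 60 mm, face towards the glass. I handed the job in at about 7 s; no verdict was reported.

**Pose:** the tool read about 1 mm and 0.3° from its computed target, and the arm was at rest with the gripper at 21 mm. The two views put the lens within about 1 mm of each other. In the scene view the bezel matched the expected face outline.

**Surroundings:** the two passed switches moved about 0.1 px or less, the loose switch under 0.2 px and the bottle under 0.6 px.

**Limits of the checks:** the wrist mostly hid the switch in the top view, so its final pose was confirmed by picture only in the scene view. Joint 4 came within about 0.003 rad of its limit on the approach and was about 0.014 rad short of it at the end.

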